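# Vent the vacuum box and stow its lid

### The job

Let the air into the vacuum box by turning the tap on its lid fully open, then lift the lid by its bar handle, straight up and level off its pins, and set it down flat on the desk and let go of it. Then take the lid again by its end tab, slide it tap end first into the hooded lid holder until it is fully home against the back, lying flat on the holder's floor, and let go. Keep the lid level all the way and leave the things lying about where they are.

Things in the scene. Friction and masses are not known exactly. Their poses are not given: they have to be found in the camera images.
- lid: Loose aluminium lid, 0.33 kg, origin under its centre at the runners' feet (z = 0 on the desk, 0.044 on the box), x from end tab to tap. Two runners 84 x 8 x 16 mm at y = +-34 carry the plate 140 x 120 x 8 mm (top at z = 24). Along its middle line: tap, bar handle, and beyond the plate a tongue (to x = -96) with the end tab. Mass centre near x = -2. Held down until the tap is past about 1.15 rad.
- lid_bar (a point): Centre of the black bar handle, at (-21, 0, 41) mm in the lid frame: 46 mm long along the lid's x, 12 mm wide, z = 35 to 47, on two short posts above the plate. The place to lift the lid from the box.
- lid_tab (a point): Centre of the end tab, at (-83, 0, 36) mm in the lid frame: upright black block 22 mm along the lid's x, 12 mm wide, z = 22 to 50. On the box a steel fork as high as the tab stands 6 mm off its sides and end, so it cannot be gripped there; off the box it is free, and the lid can be carried level by it.
- tap (a joint): Angle of the vent tap, rad: 0 shut to 1.5 (felt stop) fully open; it opens anticlockwise seen from above, turns stiffly (about 0.06 N m) and stays where it is left. It starts between 0 and 0.2.
- tap_grip (a point): On the tap's axis, at (36, 0, 43) mm in the lid frame: middle of its black wing, 40 mm long, 10 mm thick, z = 32 to 52. At 0 the wing lies along the lid's y, at 1.5 nearly along its x. This point's orientation is the lid's, not the wing's.
- chamber: Vacuum box, aluminium, fixed, 144 x 124 mm, rim 60 mm high, origin at the centre of its underside, x as the lid's. Two 8 mm pins at (60, 51) and (-60, -51) stand 20 mm above the rim, through 11 mm holes in the lid; at its -x end a steel fork, 96 mm high, stands round the lid's end tab (to x = -106). The lid is clear of both once lifted 42 mm.
- lid_seat (a point): Point on the box where the lid's origin is when the lid is on.
- lid_holder: Lid holder, grey, fixed, origin underneath, mouth to its -x. Floor 16 mm above the desk, x = -50 to 70 mm (back wall); side walls 126 mm apart, flared lips out to x = -70. Hood from x = -44 to the back, underside 62 mm above the floor, top 83 mm above the desk: fingers on the bar handle do not fit under it, fingers on the end tab stay outside.
- holder_home (a point): Point on the holder's floor where the lid's origin is when the lid is fully home (plate against the back wall, runners on the floor); x and y as the lid's then, the end tab sticking out of the mouth.
- side_cutters: Bystander lying between the places of work: blue-handled side cutters, 52 x 136 x 13 mm; origin at its underside. Leave it alone.
- kapton_tape: Bystander lying between the places of work: roll of amber tape, 62 mm across, 12 mm high; origin at its underside. Leave it alone.
- stamp: Bystander lying between the places of work: small wooden stamp, 54 mm high; origin at its underside. Leave it alone.
- test_fixture: Bystander lying between the places of work: grey instrument box, 62 x 132 x 47 mm; origin at its underside. Leave it alone. Behind it a bench meter is fixed on the desk (x 0.53 to 0.78, y -0.20 to 0.15 m, up to 0.13 m high).
- usb_stick: Bystander lying between the places of work: red memory stick, 52 mm long; origin at its underside. Leave it alone.
There are look-alikes about, which are no part of the job. There is more than one size of the lid; the one meant has the size given above.

How it is judged:
By the outcome, as a careful person would: the job done as asked, in the order asked, and still so for the second after the job is handed in, with the robot touching nothing.
It also fails if it takes over 64 s, if anything falls off the work surface, if the arm or the gripper's body presses on something with over 40 N, if the wrist force passes 120 N, or if a joint passes its speed limit or range.

### The arm

A 6-joint arm with a two-finger parallel gripper is mounted at the origin on a cart in front of the work surface, level with it; the furniture and walls round the work are solid. World frame = base frame: x ahead of the robot, y to its left, z up, the work surface at z = 0. Lengths are in m, angles in rad, forces in N, time in s.
With the tool pointing down it reaches from about 0.275 to 1 m from the base axis. Payload 8.4 kg.
Tool frame: the origin (TCP) lies on the centre line of the jaws, within the pads' length; the fingertips stand 17 mm ahead of it and the grasp point (between the pads) lies 2 mm behind it (bot.tcp_to_tips is the z of the fingertips in the tool frame, in m); z points along the fingers, y is the line along which they close (so a half turn about z gives the same grasp; the last joint's range is limited). The gripper opens to 85 mm and grips with 20 to 120 N. Pads are 22 mm wide; open, the fingers measure 114 mm over their backs; the gripper's body (76 mm by 85 mm) begins 54 mm behind the grasp point. The pads swing forward as they close: fully open they stand 13 mm farther back than shut.
Start: joints at [-1.263, 0.353, 1.633, -0, 1.155, -0.002], TCP at [0.191, -0.595, 0.248] pointing down, gripper open.
Joint ranges: [-2.63, 2.63], [-0.92, 2.1], [0.06, 2.66], [-1.3, 4.44], [0, 2.69], [-3.02, 3.02]. Speed limits (rad/s): [2.22, 2.22, 2.79, 3.14, 3.14, 3.14].

### API

Orientations are given as a unit quaternion [x, y, z, w].
In Python, from workcell import bot, hand, kinematics, get_obs, vision, hand_in gives the robot as it stands. The module is installed in compiled form; this text tells all that it offers. Calls block until the motion is done:
- bot.reach(position, orientation): joint-space move of the TCP to a pose.
- bot.servo_line(position, ori=None, velocity=0.15): straight line of the TCP; ori=None keeps the orientation; velocity is the mean speed in m/s.
- bot.goto_joints(angles): joint-space move.
- hand.move_gripper(opening, strength=None): finger opening in m; strength is the grip in N (None keeps the last); returns when the fingers have stopped.
- bot.dwell(seconds).
- kinematics.solve_ik(position, orientation): joint angles nearest the present ones, or None.
- get_obs(): the state.
- vision.read_camera(name): name is "scene" or "top" or "wrist"; returns a dict with "frame" (480x640x3 uint8, red, green, blue), "intrinsics" (3x3 intrinsics, pixels), "view" (4x4, takes a point from world to camera coordinates). Camera axes: x right, y down, z forward; pixel columns grow to the right and rows downward; lengths in m; the calibration is good to about 2 mm. A picture is of the moment at which its call begins. There is no depth.
A pose or a line that the arm cannot do raises bot.IKError and nothing moves.
- hand_in(): hands the job in; it is judged then, once.
The state is a dict: "time_s": time; "joint_pos": joint angles; "joint_vel": joint speeds; "joint_efforts": joint torques, N m; "position": TCP position; "orientation": TCP orientation; "wrist_force": force on the tool from outside, world axes, zero at the start; "ft_torque": the same for the moment, N m; "gripper_width": finger opening in m; "grip_force": force on a finger pad.
Only numpy, scipy, OpenCV 4.12 (cv2) and the standard library are available. Lean on these libraries where they do the work, as an engineer would, in place of code of your own. Each camera call takes 0.05 s, during which the arm holds its last target. There are 200 camera calls.

## Working session

There is one attempt and no reset: what is moved stays moved. The work goes in short steps, each a Python script; the robot and the scene stay as the last script left them, time stands still between calls to the robot, and variables do not carry over. Pictures are saved under pics/ and viewed, at most 10 in all, crops included, and the job is handed in when it is done.

```bash
mkdir -p pics; python3 - <<'E'
from workcell import *
import cv2,numpy as np,pickle
d={}
for n in("scene","top","wrist"):
    r=vision.read_camera(n);d[n]=r
    cv2.imwrite(f"pics/{n}0.png",r["frame"][:,:,::-1])
    V=np.array(r["view"]);print(n,np.round(-V[:3,:3].T@V[:3,3],3),np.round(V[2,:3],2),np.array(r["intrinsics"])[0,0])
pickle.dump(d,open("d0.pkl","wb"))
print(get_obs())
E
```

```text
scene [-0.626  0.789  0.739] [ 0.74 -0.52 -0.42] 574.0683270523344
top [ 0.342 -0.04   1.352] [ 0.14  0.03 -0.99] 582.2873271516521
wrist [ 0.267 -0.571  0.374] [-0.3  -0.09 -0.95] 370.78654551326315
{'time_s': 0.15, 'joint_pos': array([-1.26339660e+00,  3.53509982e-01,  1.63395928e+00,  4.75560893e-06,
        1.15521263e+00, -2.42151355e-03]), 'joint_vel': array([ 0.00054464, -0.00130254, -0.00391514, -0.00042865,  0.00023867,
        0.00083691]), 'joint_efforts': array([ 1.91908953e-04, -6.05637074e+01, -3.42339563e+01,  1.14537627e-06,
        6.04617671e-03, -5.90350041e-06]), 'position': array([ 0.1904382 , -0.5949136 ,  0.24772279]), 'orientation': array([ 9.88025327e-01,  1.54290820e-01, -8.05773513e-05, -5.38629708e-04]), 'wrist_force': array([-0.06699721, -0.27480172, -0.59726287]), 'ft_torque': array([ 0.07545998, -0.04665737,  0.03332364]), 'grip_force': 0.0, 'gripper_width': 0.08571301582643182}
```

View pics/top0.png

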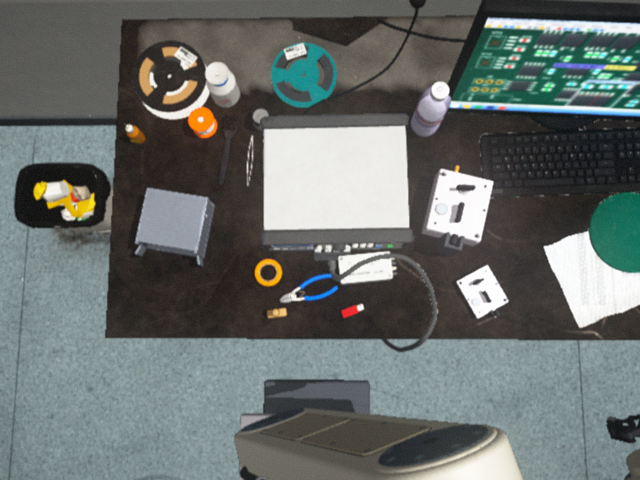

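View pics/scene0.png

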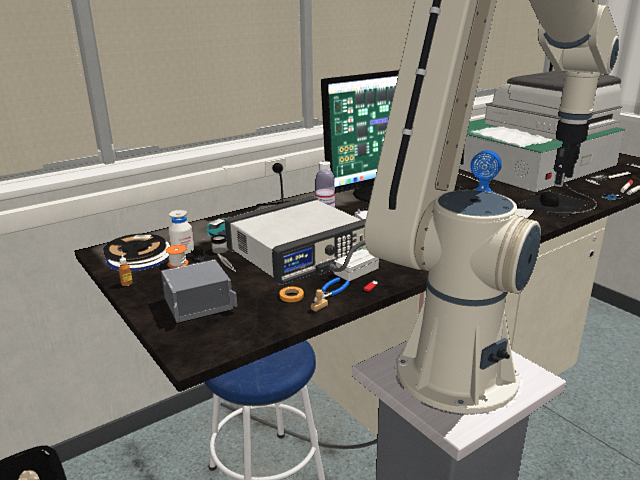

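The top view shows the lid on its box at about (458,208), with its tab towards the robot at (453,240). The smaller look-alike lies at (484,292). The holder is at (175,222), mouth towards the robot, with lips at about (140,250) and (200,260). Next I'll enlarge both.

```bash
python3 - <<'E'
import cv2,numpy as np,pickle
d=pickle.load(open("d0.pkl","rb"))
f=d["top"]["frame"][:,:,::-1]
a=cv2.resize(f[160:250,415:500],None,fx=6,fy=6,interpolation=cv2.INTER_CUBIC)
b=cv2.resize(f[180:270,130:220],None,fx=3,fy=3,interpolation=cv2.INTER_CUBIC)
o=np.zeros((540,790,3),np.uint8);o[:,:510]=a;o[:270,515:785]=b
cv2.imwrite("pics/crop1.png",o)
E
```

```text
(no output)
```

View pics/crop1.png

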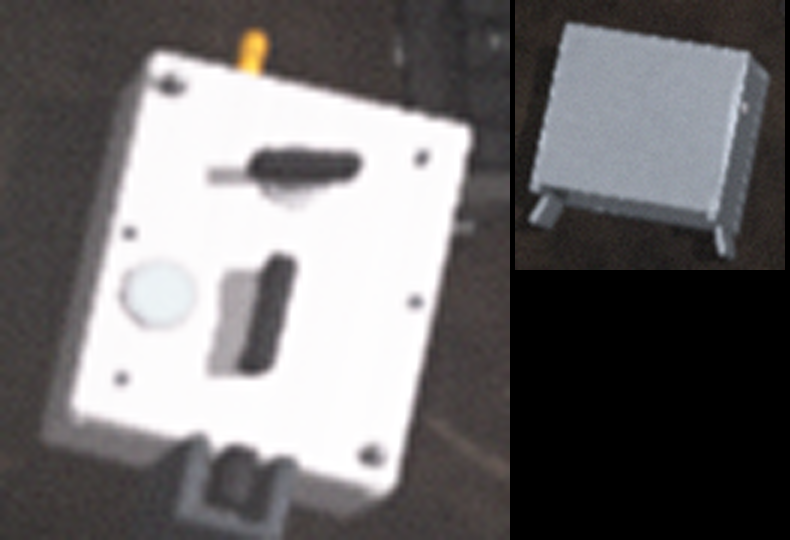

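The crop shows the lid plate (white, four corners), the tap wing roughly across, the bar, and the tab in its fork. The holder hood's four corners are clear as well. Now I'll ray-cast the white plate and hood contours.

```bash
cat > h.py <<'E'
import cv2,numpy as np
from scipy.spatial.transform import Rotation as R
def ray(r,uv,z):
    K=np.array(r["intrinsics"]);V=np.array(r["view"]);uv=np.atleast_2d(uv).astype(float)
    d=(V[:3,:3].T@np.linalg.inv(K)@np.c_[uv,np.ones(len(uv))].T).T
    c=-V[:3,:3].T@V[:3,3]
    return (c+d*((z-c[2])/d[:,2])[:,None])[:,:2]
def proj(r,P):
    K=np.array(r["intrinsics"]);V=np.array(r["view"]);p=(V[:3,:3]@np.atleast_2d(P).T).T+V[:3,3]
    q=(K@p.T).T;return q[:,:2]/q[:,2:]
def blob(m,uv):
    """mask component nearest uv (filled external contour)"""
    cs,_=cv2.findContours(m.astype(np.uint8),cv2.RETR_EXTERNAL,cv2.CHAIN_APPROX_NONE)
    cs=[c for c in cs if cv2.contourArea(c)>15]
    return max(cs,key=lambda c:cv2.pointPolygonTest(c,tuple(map(float,uv)),True))[:,0]
def rect(r,c,z):
    """rect fitted on plane z: centre, sizes, angle of the axis nearest world x"""
    (x,y),(w,h),a=cv2.minAreaRect(((ray(r,c,z))*1000).astype(np.float32))
    A=[(np.radians(a),w),(np.radians(a)+np.pi/2,h)]
    A=sorted([((t+np.pi/4)%np.pi-np.pi/4,s) for t,s in A],key=lambda q:abs(q[0]))
    return np.array([x,y])/1000,A[0][1],A[1][1],A[0][0]
def down(yaw): # tool z down, tool y axis along world direction yaw+pi/2 (jaws close across yaw)
    return (R.from_euler('z',yaw)*R.from_quat([1,0,0,0])).as_quat()
E
python3 - <<'E'
from h import *;import pickle
d=pickle.load(open("d0.pkl","rb"));r=d["top"];f=r["frame"].astype(int)
m=(f.min(2)>195)
c=blob(m,(450,215));print(rect(r,c,.068))
c=blob(m,(484,300));print('small',rect(r,c,.024))
g=f[:,:,2]; sub=f[192:250,138:212];print(sub[20,30],sub[5:50:6,40].tolist(),f[215:240:4,213].tolist(),f[255,205],f[245,195])
E
```

```text
(array([ 0.61808508, -0.33515466]), 142.382568359375, 121.64063262939453, np.float64(-0.25553070606726624))
small (array([ 0.427177  , -0.38907385]), 95.69934844970703, 81.61668395996094, np.float64(0.4925746466640706))
[152 157 167] [[149, 155, 165], [150, 157, 166], [152, 157, 169], [156, 161, 170], [151, 154, 167], [149, 155, 166], [148, 155, 165], [151, 156, 164]] [[65, 61, 59], [56, 47, 44], [54, 49, 46], [44, 39, 36], [40, 36, 33], [53, 45, 43], [45, 39, 39]] [53 52 50] [157 163 176]
```

```bash
python3 - <<'E'
from h import *;import pickle
d=pickle.load(open("d0.pkl","rb"));r=d["top"];f=r["frame"].astype(int)
m=(f.sum(2)>390)&(f[:,:,2]-f[:,:,0]>4);m[:183]=0;m[275:]=0;m[:,:125]=0;m[:,225:]=0
c=blob(m,(175,220))
for t in(390,430,455):
  mm=m&(f.sum(2)>t);c=blob(mm,(175,220));q=rect(r,c,.083);print(t,q)
  ap=cv2.approxPolyDP(c.reshape(-1,1,2),4,True)[:,0];print(ap.tolist(),ray(r,ap,.083).round(4).tolist())
pts=dict(edgeL=(107,335),edgeLt=(122,20),edgeM=(250,336),tape=(268,272),cut1=(285,298),cut2=(335,285),cut3=(330,275),stamp=(277,313),usb=(352,311),bott=(136,132),fork=(226,160),meter=(265,240),meterR=(410,240))
for k,v in pts.items():print(k,ray(r,v,0)[0].round(3))
E
```

```text
390 (array([0.58153314, 0.30711292]), 126.38868713378906, 145.041015625, np.float64(-0.16935960162389918))
[[147, 188], [136, 242], [196, 252], [207, 198]] [[0.654, 0.3672], [0.5311, 0.3863], [0.5087, 0.2515], [0.6307, 0.2307]]
430 (array([0.58164764, 0.30704382]), 126.15943145751953, 145.03880310058594, np.float64(-0.16725969910437222))
[[148, 188], [136, 242], [196, 252], [207, 198]] [[0.654, 0.3649], [0.5311, 0.3863], [0.5087, 0.2515], [0.6307, 0.2307]]
455 (array([0.58191962, 0.3090036 ]), 126.04326629638672, 141.08340454101562, np.float64(-0.16725969910437222))
[[148, 189], [136, 242], [195, 252], [207, 198]] [[0.6517, 0.3648], [0.5311, 0.3863], [0.5087, 0.2537], [0.6307, 0.2307]]
edgeL [0.326 0.471]
edgeLt [1.107 0.476]
edgeM [0.325 0.139]
tape [0.473 0.1  ]
cut1 [0.412 0.059]
cut2 [ 0.442 -0.057]
cut3 [ 0.466 -0.045]
stamp [0.377 0.078]
usb [ 0.383 -0.096]
bott [0.814 0.427]
fork [0.743 0.205]
meter [0.548 0.108]
meterR [ 0.548 -0.232]
```

```bash
python3 - <<'E'
from h import *;import pickle
from workcell import *
t0=get_obs()["time_s"]
bot.reach([.6,-.33,.26],down(1.3))
r=vision.read_camera("wrist");o=get_obs();print(o["time_s"]-t0,o["joint_pos"],o["position"],bot.tcp_to_tips)
pickle.dump(r,open("d1.pkl","wb"));cv2.imwrite("pics/w1.png",r["frame"][:,:,::-1])
E
```

```text
1.8250000000000002 [-5.06779499e-01  4.35757602e-01  1.48244591e+00 -2.93731425e-04
  1.22345379e+00 -2.34169712e-01] [ 0.59926061 -0.33105969  0.26001634] 0.017
```

View pics/w1.png

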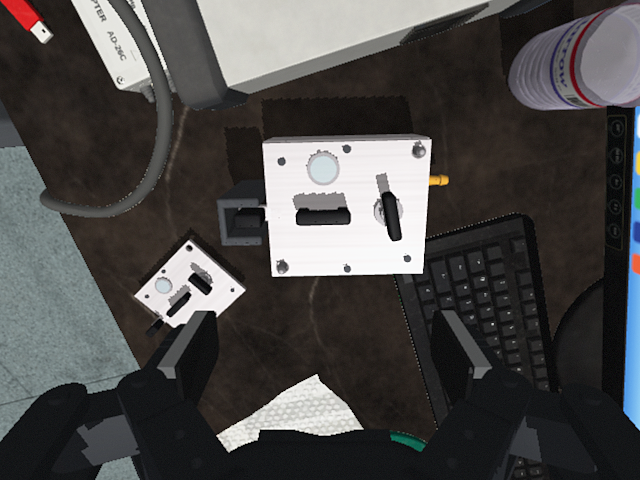

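The wrist view shows the lid cleanly: plate corners at about (265,140), (430,138), (424,274) and (272,276). The bar is at (323,217), the wing at (391,216) and the tab in its fork at (245,215).

```bash
python3 - <<'E'
from h import *;import pickle
r=pickle.load(open("d1.pkl","rb"));f=r["frame"].astype(int)
c=blob(f.min(2)>190,(360,250));p=rect(r,c,.068);print(p)
q=cv2.approxPolyDP(c.reshape(-1,1,2),5,True)[:,0];print(q.tolist(),ray(r,q,.068).round(4).tolist())
dk=f.max(2)<60; m=np.zeros_like(dk);m[145:268,280:420]=dk[145:268,280:420]
b=rect(r,blob(m,(323,217)),.091);w=rect(r,blob(m,(391,216)),.096);print('bar',b);print('wing',w)
y=p[3]
for s in(b,w):
  e=s[0]-p[0];print(R.from_euler('z',-y).apply([*e,0]).round(4))
E
```

```text
(array([ 0.61718408, -0.33495129]), 142.91111755371094, 120.64493560791016, np.float64(-0.24947161511317262))
[[430, 140], [420, 140], [426, 153], [418, 159], [411, 155], [418, 140], [263, 144], [272, 275], [421, 273]] [[0.7003, -0.2945], [0.6923, -0.2923], [0.6952, -0.3041], [0.6877, -0.3071], [0.6827, -0.3023], [0.6907, -0.2919], [0.5656, -0.2603], [0.5358, -0.3753], [0.6704, -0.4107]]
bar (array([ 0.59849475, -0.32712601]), 43.79706573486328, 14.4085054397583, np.float64(-0.272180123412169))
wing (array([ 0.65209052, -0.34138861]), 10.881450653076172, 41.640625, np.float64(-0.06575105046907526))
[-0.02   0.003  0.   ]
[0.0354 0.0024 0.    ]
```

```bash
python3 - <<'E'
from h import *
from workcell import *
L=-.255;T=[.6521,-.3420]
y0=L+.19+np.pi/2;y1=L+1.52+np.pi/2
hand.move_gripper(.034)
bot.reach([*T,.14],down(y0))
bot.servo_line([*T,.090],velocity=.12)
hand.move_gripper(.0,60)
o=get_obs();print(o["gripper_width"],o["wrist_force"],o["time_s"])
for k in (.5,1.):
    bot.reach([*T,.090],down(y0+(y1-y0)*k)); o=get_obs();print(o["wrist_force"].round(1),o["ft_torque"].round(2),o["gripper_width"],R.from_quat(o["orientation"]).as_matrix()[:2,0])
hand.move_gripper(.034)
bot.servo_line([*T,.15],velocity=.2)
# look at bar with wrist cam, tool yaw for bar
bot.reach([.60,-.328,.20],down(L))
r=vision.read_camera("wrist");o=get_obs();print(o["joint_pos"],o["time_s"],o["wrist_force"])
import pickle;pickle.dump(r,open("d2.pkl","wb"));cv2.imwrite("pics/w2.png",r["frame"][:,:,::-1])
E
```

```text
0.010845332096761142 [-1.30923753  0.18520654  6.00153804] 4.0417
[-3.5 -0.2  7.2] [-0.02  0.55  0.04] 0.010918959740191258 [-0.56489084  0.82516509]
[-5.4 -1.4  8.1] [-0.46  0.9  -0.05] 0.01108441594577081 [-0.95364948  0.3009196 ]
[-5.02463418e-01  4.87202367e-01  1.54016111e+00 -1.04918139e-05
  1.11436052e+00  1.32293034e+00] 8.85 [ 0.84166136 -0.05362995  0.97321935]
```

View pics/w2.png

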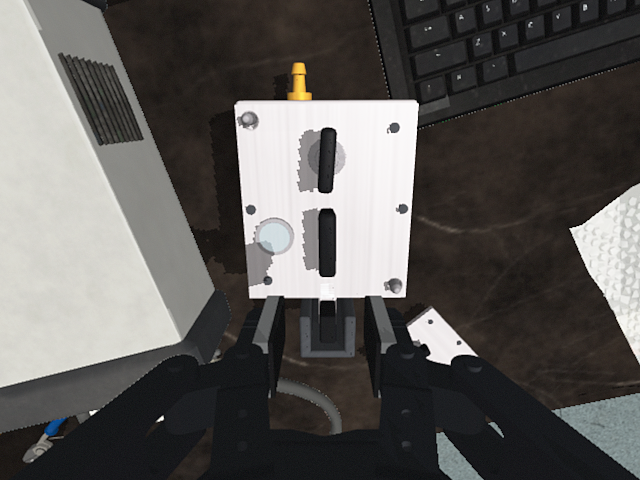

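The tap wing at (327,160) now lies along the lid, in line with the bar at (327,243). Next: measure, grip the bar, lift and look at the holder.

```bash
python3 - <<'E'
from h import *;import pickle
r=pickle.load(open("d2.pkl","rb"));f=r["frame"].astype(int)
c=blob(f.min(2)>190,(370,230));p=rect(r,c,.068);print(p)
dk=f.max(2)<60; m=np.zeros_like(dk);m[115:285,255:395]=dk[115:285,255:395]
b=rect(r,blob(m,(327,243)),.091);w=rect(r,blob(m,(327,160)),.096);print('bar',b);print('wing',w)
e=w[0]-b[0];print(np.arctan2(e[1],e[0]))
for s in(b,w): print(R.from_euler('z',-p[3]).apply([*(s[0]-p[0]),0]).round(4))
E
```

```text
(array([ 0.61689679, -0.33456464]), 145.14334106445312, 120.66715240478516, np.float64(-0.24741219264221437))
bar (array([ 0.5991543, -0.3299494]), 47.53660583496094, 11.16274356842041, np.float64(-0.2451254693722178))
wing (array([ 0.65257343, -0.34347964]), 38.77927017211914, 9.326647758483887, np.float64(-0.31531201463682024))
-0.24806766030255709
[-0.0183  0.0001  0.    ]
[0.0368 0.0001 0.    ]
```

```bash
python3 - <<'E'
from h import *;import pickle
from workcell import *
G=[.6051,-.3314];L=-.248
def st(s):
    o=get_obs();print(s,round(o["time_s"],2),o["position"].round(4),o["wrist_force"].round(1),o["ft_torque"].round(2),round(o["gripper_width"],4),round(float(o["grip_force"]),1))
bot.reach([*G,.13],down(L))
bot.servo_line([*G,.0875],velocity=.1)
st('at bar')
hand.move_gripper(0,80);st('grip')
bot.servo_line([*G,.14],velocity=.06);st('lift')
bot.servo_line([*G,.26],velocity=.15)
r=vision.read_camera("scene");cv2.imwrite("pics/s3.png",r["frame"][:,:,::-1])
r=vision.read_camera("wrist");cv2.imwrite("pics/w3.png",r["frame"][:,:,::-1])
j=kinematics.solve_ik([.3974,.3400,.26],down(-.167));print(j)
st('up')
E
```

```text
at bar 9.81 [ 0.6052 -0.3315  0.0876] [-0.2 -0.3  0.7] [0.01 0.02 0.04] 0.0338 0.0
grip 10.14 [ 0.6057 -0.3316  0.0885] [-0.4  0.   6.4] [ 0.08  0.06 -0.03] 0.0102 79.0
lift 11.17 [ 0.6048 -0.3313  0.1396] [ 0.2  0.1 -2.9] [ 0.04  0.   -0.01] 0.01 78.5
[ 7.04845666e-01  1.82166583e-01  1.83701091e+00 -4.44089210e-16
  1.12241516e+00  2.44264199e+00]
up 12.22 [ 0.6045 -0.3311  0.2584] [ 0.3  1.9 -2.3] [-0.02  0.02 -0.04] 0.01 78.5
```

View pics/w3.png

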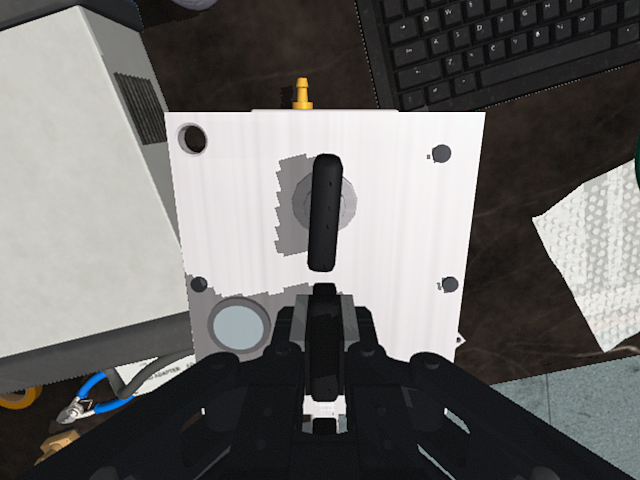

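The lid hangs level in the jaws, with its hole at (192,138) clear of the pin. Now I'll carry it over, set it down and look.

```bash
python3 - <<'E'
from h import *;import pickle
from workcell import *
def st(s):
    o=get_obs();print(s,round(o["time_s"],2),o["position"].round(4),o["wrist_force"].round(1),o["ft_torque"].round(2),round(o["gripper_width"],4))
G=[.3974,.3400]
bot.reach([*G,.26],down(-.167));st('over')
bot.servo_line([*G,.075],velocity=.12)
bot.servo_line([*G,.0446],velocity=.03);st('down')
hand.move_gripper(.034);st('rel')
bot.servo_line([*G,.10],velocity=.12)
bot.reach([.40,.339,.30],down(-.167));st('look')
r=vision.read_camera("wrist");pickle.dump(r,open("d4.pkl","wb"));cv2.imwrite("pics/w4.png",r["frame"][:,:,::-1])
r=vision.read_camera("top");pickle.dump(r,open("d4t.pkl","wb"));cv2.imwrite("pics/t4.png",r["frame"][:,:,::-1])
E
```

```text
over 14.71 [0.398  0.3396 0.26  ] [ 0.6 -0.5 -3.6] [-0.01  0.05 -0.  ] 0.0102
down 17.57 [0.3975 0.3401 0.0447] [-0.1  0.5 -3. ] [-0.03  0.04  0.01] 0.0102
rel 17.93 [0.3976 0.3402 0.0448] [ 0.4 -0.2  0. ] [-0.01 -0.03  0.05] 0.0341
look 19.35 [0.3994 0.3385 0.2981] [ 0.7  0.1 -1.2] [0.03 0.   0.03] 0.0336
```

View pics/w4.png

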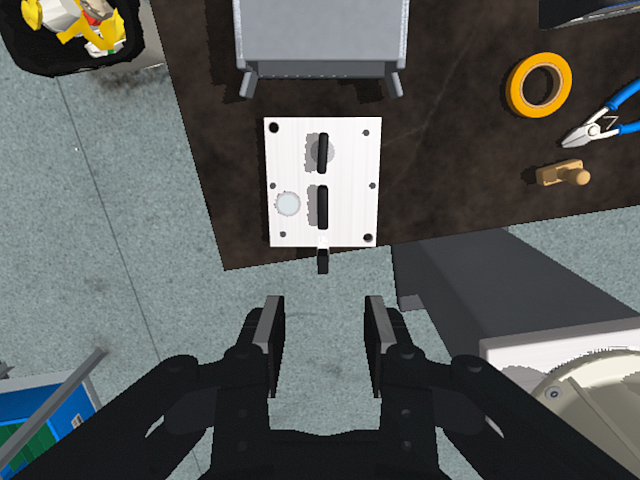

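The lid lies flat on the desk: plate (265–380, 117–247), tab at (322,260). The holder's lips are at (247,88) and (396,85), and the hood front edge is near row 62. I'll crop the holder.

```bash
python3 - <<'E'
from h import *;import pickle
r=pickle.load(open("d4.pkl","rb"));F=r["frame"];f=F.astype(int)
p=rect(r,blob(f.min(2)>190,(340,220)),.024);print('plate',p)
dk=f.max(2)<60; m=np.zeros_like(dk);m[125:240,272:376]=dk[125:240,272:376]
b=rect(r,blob(m,(322,206)),.047);w=rect(r,blob(m,(322,152)),.052);print('bar',b);print('wing',w)
e=w[0]-b[0];print(np.arctan2(e[1],e[0]))
m=dk.copy();m[:]=0;m[248:280,300:345]=f[248:280,300:345].max(2)<50
print('tab',rect(r,blob(m,(322,262)),.05))
cv2.imwrite("pics/crop4.png",cv2.resize(F[0:130,220:425,::-1],None,fx=3.9,fy=3.9,interpolation=cv2.INTER_CUBIC)[:507,:799])
t=pickle.load(open("d4t.pkl","rb"));g=t["frame"].astype(int)
print('top plate',rect(t,blob(g.min(2)>190,(185,300)),.024),proj(t,[.41,.338,.024]))
E
```

```text
plate (array([0.40803464, 0.33806311]), 142.6361541748047, 120.58826446533203, np.float64(-0.1663447701118752))
bar (array([0.39072205, 0.34132632]), 45.88605880737305, 10.480774879455566, np.float64(-0.1644017277805534))
wing (array([0.44504239, 0.33192078]), 38.70808029174805, 8.882644653320312, np.float64(-0.22348555446061535))
-0.17144973212608658
tab (array([0.33411035, 0.36022946]), 29.12813949584961, 29.276365280151367, np.float64(-0.16765624379068456))
top plate (array([0.40807004, 0.33748621]), 141.78759765625, 120.0175552368164, np.float64(-0.16535447366052924)) [[162.79795155 298.06880691]]
```

View pics/crop4.png

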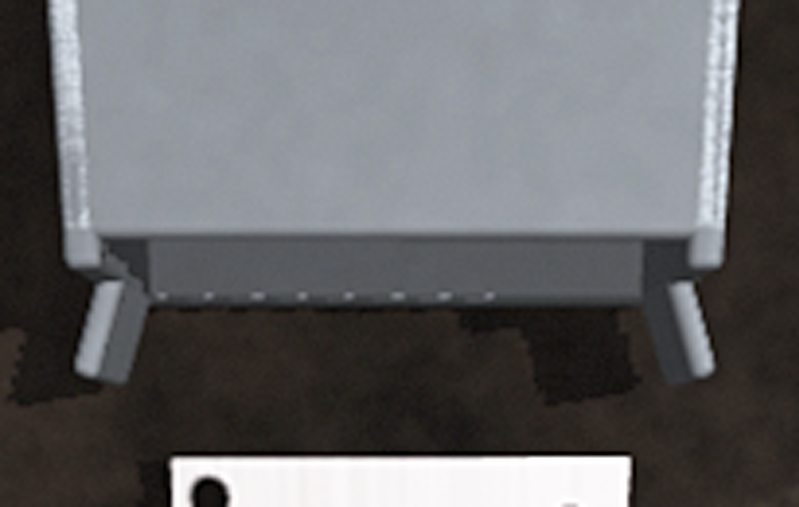

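The crop shows the hood front edge at crop row 236. The floor front edge is at row 303, between the walls at columns 150 and 642, and the lips are below it.

```bash
python3 - <<'E'
from h import *;import pickle
r=pickle.load(open("d4.pkl","rb"))
c=lambda *p:np.array(p)/3.9-.4+[220,0]
def show(n,p,z):
    P=ray(r,c(*p),z);e=P[1]-P[0];m=P.mean(0)
    print(n,P.round(4).tolist(),'w',round(np.hypot(*e)*1000,1),'yaw',round(np.arctan2(e[1],e[0])+np.pi/2,4),'mid',m.round(4)); return m
u=lambda a:np.array([np.cos(a),np.sin(a)])
Y=-.167
f=show('floor',((150,304),(642,304)),.016);print(f+.050*u(Y))
h=show('hood',((77,236),(710,236)),.083);print(h+.044*u(Y))
show('wallfront top',((65,262),(724,262)),.083)
l=show('lips outer',((77,376),(714,374)),.078);print(l+.07*u(Y))
show('side L',((78,230),(52,5)),.083);show('side R',((716,230),(738,5)),.083)
E
```

```text
floor [[0.5266, 0.384], [0.5054, 0.2579]] w 127.9 yaw -0.1667 mid [0.516  0.3209]
[0.5652788  0.31262386]
hood [[0.5344, 0.3868], [0.5119, 0.253]] w 135.7 yaw -0.1666 mid [0.5232 0.3199]
[0.56655091 0.31256291]
wallfront top [[0.5299, 0.3905], [0.5063, 0.2505]] w 142.0 yaw -0.1667 mid [0.5181 0.3205]
lips outer [[0.5076, 0.3944], [0.4843, 0.2539]] w 142.5 yaw -0.1639 mid [0.4959 0.3241]
[0.56495724 0.31250782]
side L [[0.5355, 0.3863], [0.5771, 0.3817]] w 41.9 yaw 1.4594 mid [0.5563 0.384 ]
side R [[0.5129, 0.2516], [0.5538, 0.243]] w 41.9 yaw 1.3634 mid [0.5333 0.2473]
```

Three features agree on the holder origin (0.5655, 0.3126) and yaw −0.167. The lid is within 1 mm of its axis. Now I'll grip the tab and lift.

```bash
cat >> h.py <<'E'
H=np.array([.5655,.3126]);HY=-.1667
def tab(x,lat=0): # TCP xy for lid origin at holder x
    return H+np.array([np.cos(HY),np.sin(HY)])*(x-.083)+np.array([-np.sin(HY),np.cos(HY)])*lat
def st(s):
    from workcell import get_obs
    o=get_obs();print(s,round(o["time_s"],2),o["position"].round(4),o["wrist_force"].round(1),o["ft_torque"].round(2),round(o["gripper_width"],4),flush=True);return o
E
python3 - <<'E'
from h import *;import pickle
from workcell import *
g=[.3281,.3518]
bot.reach([*g,.10],down(HY))
bot.servo_line([*g,.042],velocity=.1)
hand.move_gripper(0,115);o=st('grip')
bot.servo_line([*g,.045],velocity=.03);st('3mm')
bot.servo_line([*g,.064],velocity=.04);st('lift')
r=vision.read_camera("wrist");pickle.dump(r,open("d5.pkl","wb"));cv2.imwrite("pics/w5.png",r["frame"][:,:,::-1])
r=vision.read_camera("scene");cv2.imwrite("pics/s5.png",cv2.resize(r["frame"][230:350,100:300,::-1],None,fx=4,fy=4))
E
```

```text
grip 21.38 [0.3284 0.3522 0.0429] [-2.  -1.1  6.5] [-0.17  0.12 -0.15] 0.0099
3mm 21.62 [0.328  0.3518 0.0452] [ 0.2  0.1 -2.1] [ 0.02  0.25 -0.01] 0.0102
lift 22.25 [0.3282 0.3519 0.0642] [ 0.4  0.6 -3.5] [ 0.02  0.29 -0.01] 0.0097
```

View pics/s5.png

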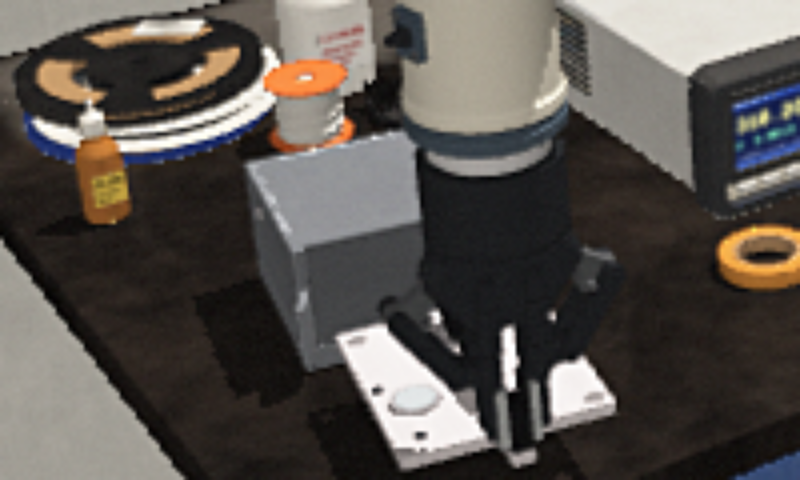

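The lid is clear of the desk, held by the tab, with its full moment carried. A numeric level check next.

```bash
python3 - <<'E'
from h import *;import pickle
r=pickle.load(open("d5.pkl","rb"));f=r["frame"].astype(int)
# expected pixels of front corners for level lid vs seen
u=np.array([np.cos(HY),np.sin(HY)]);v=np.array([-u[1],u[0]])
T=np.array([.3282,.3519])
for dz in(0,-.005,-.01):
  print(dz,[proj(r,[*(T+u*.153+v*s),.024+.0213+dz])[0].round(1).tolist() for s in(.06,-.06)])
c=blob(f.min(2)>185,(400,150));q=cv2.approxPolyDP(c.reshape(-1,1,2),6,True)[:,0];print(q.tolist())
E
```

```text
0 [[130.0, -129.6], [515.9, -129.6]]
-0.005 [[137.7, -119.8], [508.3, -119.8]]
-0.01 [[144.8, -110.8], [501.3, -110.8]]
[[149, 0], [182, 262], [220, 284], [464, 284], [501, 0], [349, 0], [340, 34], [361, 6], [361, 15], [338, 39], [334, 57], [313, 69], [292, 66], [291, 73], [272, 69], [270, 0]]
```

```bash
python3 - <<'E'
from h import *;import pickle
r=pickle.load(open("d5.pkl","rb"));f=r["frame"].astype(int)
K=np.array(r["intrinsics"]);V=np.array(r["view"])
m=f.min(2)>170
for v in(3,60,120,180,240):
  x=np.where(m[v])[0];a,b=x.min(),x.max()+1
  for z in(.0453,):
    P=ray(r,[(a,v),(b,v)],z);w=np.hypot(*(P[1]-P[0]))
    cz=(-V[:3,:3].T@V[:3,3])[2]
    print(v,a,b,round(w*1000,1),'xlid',round(float((P.mean(0)-[.3282,.3519])@[np.cos(HY),np.sin(HY)]-.083),3),'z for 120mm',round(cz-(cz-z)*.120/w,4))
E
```

```text
3 149 501 120.2 xlid 0.034 z for 120mm 0.0455
60 156 494 120.4 xlid 0.016 z for 120mm 0.0458
120 164 486 120.3 xlid -0.004 z for 120mm 0.0456
180 171 479 120.9 xlid -0.026 z for 120mm 0.0464
240 179 471 120.7 xlid -0.051 z for 120mm 0.0462
```

Level to well under 1°. Sliding in.

```bash
python3 - <<'E'
from h import *
from workcell import *
u=np.array([np.cos(HY),np.sin(HY)])
q=down(HY)
bot.servo_line([*tab(-.135),.063],ori=q,velocity=.06);st('line up')
bot.servo_line([*tab(-.06),.063],ori=q,velocity=.06);st('in')
bot.servo_line([*tab(-.012),.063],ori=q,velocity=.06);st('deep')
bot.servo_line([*tab(-.012),.0600],ori=q,velocity=.03);o=st('low')
f0=o["wrist_force"][:2]@u
for x in np.arange(-.010,.008,.001):
    bot.servo_line([*tab(x),.0600],ori=q,velocity=.02)
    f=get_obs()["wrist_force"][:2]@u-f0
    if f<-8: break
print('x',x,f);st('home')
bot.servo_line([*tab(x),.0588],ori=q,velocity=.02);o=st('floor')
E
```

```text
line up 22.88 [0.3508 0.3485 0.0628] [-0.   0.3 -4. ] [ 0.01  0.29 -0.05] 0.0102
in 24.27 [0.4241 0.3363 0.063 ] [-0.4 -0.  -3. ] [0.01 0.27 0.03] 0.0099
deep 25.23 [0.4714 0.3282 0.0629] [-0.4 -0.9 -3.4] [0.02 0.29 0.04] 0.0098
low 25.48 [0.4715 0.3284 0.0598] [-1.1  0.  -3. ] [ 0.04  0.23 -0.08] 0.0098
x 0.003999999999999988 -11.291704183581473
home 29.23 [0.4853 0.3258 0.0596] [-11.8   4.5   0.7] [ 0.75  1.78 -0.01] 0.0098
floor 29.48 [0.4852 0.3259 0.059 ] [-13.8   3.5   7.8] [0.51 1.97 0.02] 0.0098
```

Contact with the back wall at the expected place, and with the floor. Release, back off and check.

```bash
python3 - <<'E'
from h import *;import pickle
from workcell import *
hand.move_gripper(.034);o=st('rel')
p=np.array(o["position"])
bot.servo_line([p[0],p[1],.13],velocity=.12)
bot.reach([.40,.339,.30],down(HY));st('look')
r=vision.read_camera("wrist");pickle.dump(r,open("d6.pkl","wb"))
f=r["frame"].astype(int)
m=np.zeros(f.shape[:2],bool);m[40:160,250:390]=f[40:160,250:390].min(2)>185
c=blob(m,(340,90));P=ray(r,c,.04);u=np.array([np.cos(HY),np.sin(HY)]);v=np.array([-u[1],u[0]])
d=P-H;print('plate rear x',np.percentile(d@u,[0,5]).round(4),'lat',(d@v).min().round(4),(d@v).max().round(4),'yaw',rect(r,c,.04)[3])
cv2.imwrite("pics/w6.png",cv2.resize(r["frame"][0:150,220:425,::-1],None,fx=3.9,fy=3.9,interpolation=cv2.INTER_CUBIC)[:585,:799])
E
```

```text
rel 29.83 [0.4882 0.3259 0.0591] [-0.1 -0.3 -0.1] [ 0.01  0.02 -0.02] 0.034
look 31.37 [0.3999 0.3387 0.2986] [ 0.1 -0.2 -0.7] [-0.01  0.    0.01] 0.0341
plate rear x [-0.0718 -0.0699] lat -0.0608 0.0599 yaw -0.16619576624888532
```

View pics/w6.png

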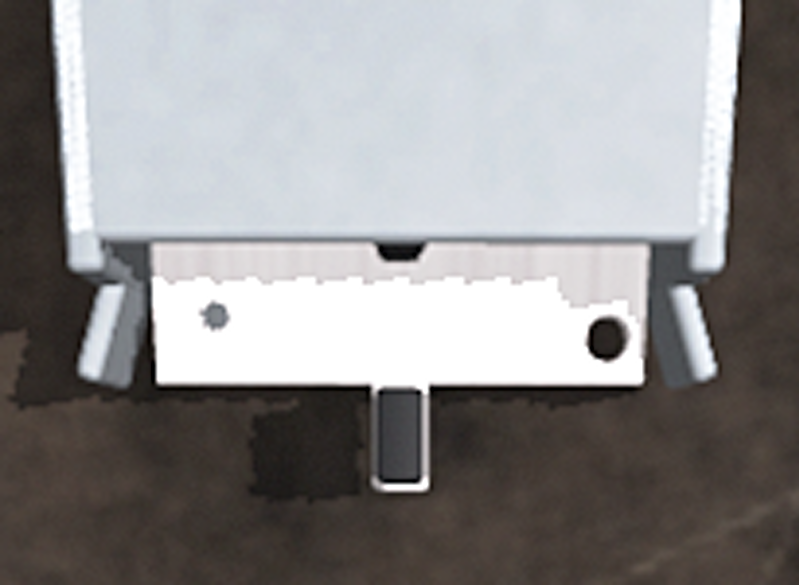

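The lid lies centred in the holder: its rear edge is at x = −0.070 to −0.072 (expected −0.070), yaw is aligned, and the tab sticks out at (400,437) in the crop. The gripper is clear.

```bash
python3 -c "
from workcell import *
print(hand_in())"
```

```text
the job is handed in; nothing more can be done
None
```

I turned the tap fully open (about 1.50 rad), lifted the lid off its pins and set it flat on the desk. I then slid it by its tab into the holder against the back wall, let go and handed the job in at about 31 s of the 64 s allowed.

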